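# Load the four-dish imaging carrier

## Task

Get the imaging carrier ready for the microscope: lift its cover plate straight up off the two guide pins and park it flat on the dark rubber mat, then move every culture dish from the free-spinning turntable into a bay of the carrier, one dish to a bay, lying flat. Then put the cover plate back over both guide pins, keeping it level, until it is fully home, and push the yellow tongue of the calibration slide into the carrier's spring clip as far as it goes so that it stays held there. There may be two, three or four dishes; leave the other things on the bench where they are, and let go of everything at the end.

Things in the scene. Friction and masses are not known exactly. Their poses are not given: they have to be found in the camera images.
- carrier: Fixed dish carrier: dark base 136 (x) by 210 (y) by 8 mm, silver bay plate on it with its top at 13 mm. Origin: centre of the underside, on the bench; z up. Four rubber studs (12 mm dia.) at x = +-58, y = +-93 mm carry the cover; their tops are 27 mm above the bench. Two guide pins (pin0, pin1); spring clip on the +y end (clip).
- pin0 (a point): Tip of the steel guide pin at x = 0, y = -85 mm of the carrier, 58 mm above the bench. The pin is 10 mm in diameter up to 45 mm above the bench, then tapers to a 4 mm tip.
- pin1 (a point): Tip of the other guide pin, alike, at x = 0, y = +85 mm of the carrier.
- bay0 (a point): Centre of the floor of round bay 0 of the carrier (carrier frame x = -33, y = -33 mm), 8 mm above the bench. The bay is 46 mm in diameter, 5 mm deep, open at the top. Any dish may go in any bay. Axes as the carrier.
- bay1 (a point): Centre of the floor of round bay 1 of the carrier (carrier frame x = -33, y = 33 mm), 8 mm above the bench. The bay is 46 mm in diameter, 5 mm deep, open at the top. Any dish may go in any bay. Axes as the carrier.
- bay2 (a point): Centre of the floor of round bay 2 of the carrier (carrier frame x = 33, y = -33 mm), 8 mm above the bench. The bay is 46 mm in diameter, 5 mm deep, open at the top. Any dish may go in any bay. Axes as the carrier.
- bay3 (a point): Centre of the floor of round bay 3 of the carrier (carrier frame x = 33, y = 33 mm), 8 mm above the bench. The bay is 46 mm in diameter, 5 mm deep, open at the top. Any dish may go in any bay. Axes as the carrier.
- cover: Loose silver cover plate, 130 (x) by 206 (y) by 6 mm, 350 g, four square windows, two 12.5 mm through holes at x = 0, y = +85 and -85 mm. Origin: centre of the underside. It starts on the guide pins, fully home: origin 27 mm above the carrier's, axes parallel; half a turn about z fits as well. When home it clears seated dishes by 3 mm.
- cover_grip (a point): Middle of the top edge of the cover's black grip fin: cover frame x = 0, y = 0, z = 40 mm. The fin stands on the plate's top (z = 6 mm) and is 52 mm long in x and 14 mm thick in y.
- mat: Fixed dark rubber mat 225 (x) by 150 (y) by 2 mm, the parking place of the cover (long side of the cover along the mat's x). Origin: centre of the underside, on the bench.
- turntable: Fixed foot of a round plating turntable. Origin on its axis, on the bench. On it a dark grey platter, 190 mm in diameter, spins freely about the vertical axis with next to no friction; its flat top is 30 mm above the bench, with a rim at radius 92 to 95 mm up to 34 mm. A sideways push off the axis turns it.
- dish_0: Round closed culture dish 0, red lid: 38 mm in diameter, 16 mm high, 25 g, loose, on the turntable's platter at the start with its centre about 52 mm from the axis (may be absent). Origin: centre of the underside; z up.
- dish_1: Round closed culture dish 1, amber lid: 38 mm in diameter, 16 mm high, 25 g, loose, on the turntable's platter at the start with its centre about 52 mm from the axis (may be absent). Origin: centre of the underside; z up.
- dish_2: Round closed culture dish 2, violet lid: 38 mm in diameter, 16 mm high, 25 g, loose, on the turntable's platter at the start with its centre about 52 mm from the axis (may be absent). Origin: centre of the underside; z up.
- dish_3: Round closed culture dish 3, green lid: 38 mm in diameter, 16 mm high, 25 g, loose, on the turntable's platter at the start with its centre about 52 mm from the axis (may be absent). Origin: centre of the underside; z up.
- slide: Loose calibration slide, lying flat: a yellow tongue 78 mm long (x from -30 to +48 mm), 26 mm wide (y), 4 mm thick, with a black grip block on top of its rear end (x from -30 to -6 mm, 26 mm wide in y, up to 22 mm above the underside). 35 g. Origin: on the underside; +x points to the nose, the end that goes into the clip.
- slide_nose (a point): Middle of the front edge of the slide's tongue (slide frame x = 48, y = 0, z = 2 mm).
- clip: Spring clip fixed to the carrier's +y end. Origin: at its mouth, bench height; +x is the way in (the carrier's -y), z up. A blue shelf 42 mm wide from x = -27 to +21 mm, top 14 mm above the bench; the tongue goes in lying flat on it, under the sprung orange jaw, up to a back wall at x = 21 mm. Pushing in takes 5 to 12 N.
- jaw (a joint): How far the clip's orange jaw is lifted, m: 0 closed and empty, about 0.002 with the tongue under it. Jaw 36 mm wide, x = 2 to 20 mm in the clip; closed underside 15.8 mm above the bench; its front lip slopes up to 22 mm above the bench at x = -12 mm, so a level tongue lifts it.
- beaker: Bystander: clear plastic beaker, 64 mm dia., 74 mm high. Origin: centre of the underside. Not to be moved.
- timer: Bystander: white bench timer 66 by 66 by 19 mm. Origin: centre of the underside. Not to be moved.
- marker_red: Bystander: white marker pen with a red cap, 132 mm long (y), 13 mm high. Origin: centre of the underside. Not to be moved.
- tip_box_closed: Bystander: closed blue tip box, 85 by 110 by 63 mm. Origin: centre of the underside. Not to be moved.
Things that resemble listed ones, but are neither listed nor needed, are in the scene too. There is more than one size of the dish_0; the one meant has the size given above.

How it is judged:
By the outcome, as a careful person would: the job done as asked, in the order asked, and still so for the second after the job is handed in, with the robot touching nothing.
Of dish_0, dish_1, dish_2, dish_3 only 2 to 4 are there at a start; the rules pass over those that are not, and their reading is None.
At some moment in a run one of dish_0, dish_1, dish_2, dish_3 may be knocked a few centimetres aside while the robot is not near it.
Once in a run the grip may slacken for a moment while it holds something.
It also fails if it takes over 210 s, if anything falls off the work surface, if the arm or the gripper's body presses on something with over 40 N, if the wrist force passes 120 N, or if a joint passes its speed limit or range.

## Robot

A 7-joint arm with a two-finger parallel gripper is mounted at the origin on a cart in front of the work surface, level with it; the furniture and walls round the work are solid. World frame = base frame: x ahead of the robot, y to its left, z up, the work surface at z = 0. Lengths are in m, angles in degrees, forces in N, time in s.
With the tool pointing down it reaches from about 0.425 to 1.025 m from the base axis. Payload 9.4 kg.
Tool frame: the origin (TCP) lies midway between the tips of the shut fingers; the grasp point (between the pads) lies 19 mm behind it; z points along the fingers, y is the line along which they close (so a half turn about z gives the same grasp; the last joint's range is limited). The gripper opens to 85 mm and grips with 20 to 120 N. Pads are 22 mm wide; open, the fingers measure 114 mm over their backs; the gripper's body (76 mm by 85 mm) begins 54 mm behind the grasp point. The pads swing forward as they close: fully open they stand 13 mm farther back than shut.
Start: joints at [68.887, 34.337, -0.143, 91.639, 0.103, 54.024, -4.572], TCP at [0.209, -0.694, 0.231] pointing down, gripper open.
Joint ranges: [-147.43, 147.43], [-19.82, 112.94], [-74.19, 73.91], [6.32, 146.72], [-59.91, 239.91], [6.04, 106.73], [-150.56, 150.56]. Speed limits (degrees/s): [127.2, 127.2, 172.46, 172.46, 180, 180, 180].

## Interface

Orientations are given as [roll, pitch, yaw] about the fixed x, y, z axes, in that order (R = Rz(yaw) Ry(pitch) Rx(roll)).
In Python, from rig import ctrl gives the robot as it stands. Calls block until the motion is done:
- ctrl.goto(position, orientation): joint-space move of the TCP to a pose.
- ctrl.movel(position, frame=None, rate=0.15, stop_force=None): straight line of the TCP; frame=None keeps the orientation; rate is the mean speed in m/s. With stop_force (N) it stops when the force on the tool has changed by that much, and returns True; else False.
- ctrl.move_j(angles): joint-space move.
- ctrl.set_gripper(opening, squeeze=None): finger opening in m; squeeze is the grip in N (None keeps the last); returns when the fingers have stopped.
- ctrl.pause(seconds).
- ctrl.inverse_kinematics(position, orientation): joint angles nearest the present ones, or None.
- ctrl.state(): the state.
- ctrl.capture(name): name is "scene" or "top"; returns a dict with "pixels" (400x640x3 uint8, red, green, blue), "fx", "fy", "cx", "cy" (pixels), "k1" (the pictures are not rectified: a ray, as slopes to the right and down, at radius r is drawn at 1 + k1 r^2 times it, then the intrinsics apply), "eye" and "attitude" of the camera in the world. Camera axes: x right, y down, z forward; pixel columns grow to the right and rows downward; lengths in m; the calibration is good to about 2 mm. A picture is of the moment at which its call begins. There is no depth.
A pose or a line that the arm cannot do raises ctrl.PlanningError and nothing moves.
- ctrl.finish_job(): hands the job in; it is judged then, once.
The state is a dict: "time": time; "q": joint angles; "qd": joint speeds; "effort": joint torques, N m; "eef_pos": TCP position; "ee_rot": TCP orientation; "ft_force": force on the tool from outside, world axes, zero at the start; "ft_torque": the same for the moment, N m; "opening": finger opening in m; "finger_force": force on a finger pad.
Only numpy, scipy, OpenCV 4.12 (cv2) and the standard library are available. Lean on these libraries where they do the work, as an engineer would, in place of code of your own. Each camera call takes 0.05 s, during which the arm holds its last target. There are 200 camera calls.

## Working session

There is one attempt and no reset: what is moved stays moved. The work goes in short steps, each a Python script; the robot and the scene stay as the last script left them, time stands still between calls to the robot, and variables do not carry over. Pictures are saved under pics/ and viewed, at most 14 in all, crops included, and the job is handed in when it is done.

```bash
ls; mkdir -p pics; python3 - <<'E'
from rig import ctrl
import cv2
for n in("scene","top"):
    c=ctrl.capture(n); cv2.imwrite(f"pics/{n}0.png",c["pixels"][:,:,::-1])
    print(n,{k:v for k,v in c.items() if k!="pixels"})
s=ctrl.state();print(s)
E
```

```text
pics
scene {'fx': 376.9604106787014, 'fy': 376.9604106787014, 'cx': 321.6092830625036, 'cy': 200.04392252708269, 'k1': -0.033287735573519814, 'eye': array([-0.21021121,  0.39799864,  1.10617097]), 'attitude': array([-140.71922359,   -0.21846222, -122.15606448])}
top {'fx': 495.3709304426721, 'fy': 495.3709304426721, 'cx': 310.33238473336473, 'cy': 203.75786488640549, 'k1': 0.036771708640243296, 'eye': array([ 0.35754664, -0.04192533,  1.47009933]), 'attitude': array([-173.57276771,    0.82214579,  -90.6765833 ])}
{'time': 0.1, 'q': array([68.88741404, 34.38078781, -0.14563483, 91.67876369,  0.1040199 ,
       54.02232858, -4.57091252]), 'qd': array([-0.04297367,  0.01329794,  0.05826058, -0.15101423,  0.0224995 ,
        0.02176621, -0.11481894]), 'effort': array([ 3.99705634e-03, -7.77989388e+01,  1.56936686e+00, -2.58623886e+01,
        1.26262658e-02,  5.44875176e-03, -6.85648479e-05]), 'eef_pos': array([ 0.20841031, -0.69394187,  0.23047749]), 'ee_rot': array([-1.79918657e+02,  8.36095167e-03,  1.67230996e+01]), 'ft_force': array([ 0.35102366, -0.15700641, -0.11871678]), 'ft_torque': array([ 0.01077005,  0.01015053, -0.00581477]), 'finger_force': 0.0, 'opening': 0.08566399265205588}
```

View pics/scene0.png

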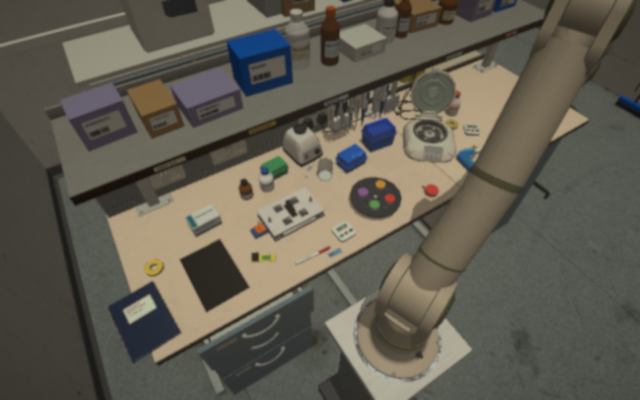

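View pics/top0.png

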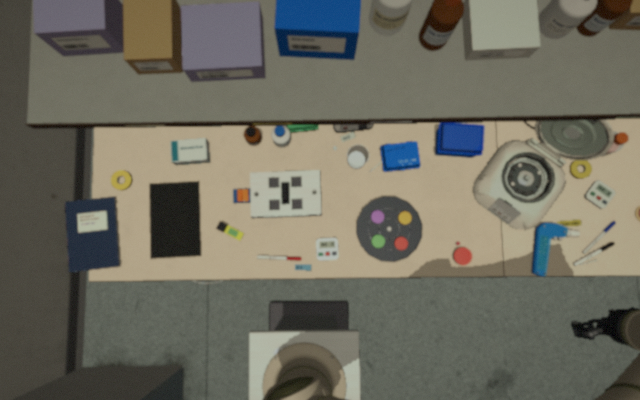

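The scene view shows the bench with mat, carrier and turntable. In the top view, up is world +x and right is −y: the mat is at (175,219), the carrier at (285,193) with its orange clip on the left at (241,195), the slide at (230,230), and the turntable at (389,228) with violet, amber, green and red lids.

Look-alikes for each thing I need:
- **dish_0:** red lid on the platter (401,243), or the bigger red dish on the bench (461,256). I choose the one on the platter.
- **slide:** (230,230), or the yellow rings at (121,180) and (580,169), or the small blue/white object at (303,267). I choose (230,230), the one with a black block and yellow tongue.
- **mat:** black rectangle (175,219), or the navy folder (93,234). I choose the black rectangle.

```bash
cat > h.py <<'E'
import numpy as np, cv2
from scipy.spatial.transform import Rotation as R
from rig import ctrl
def rot(c): return R.from_euler("xyz",c["attitude"],degrees=True).as_matrix()
def dist(c): return np.array([c["k1"],0,0,0,0],float)
def K(c): return np.array([[c["fx"],0,c["cx"]],[0,c["fy"],c["cy"]],[0,0,1.]])
def ray(c,uv):
    p=cv2.undistortPoints(np.array(uv,float).reshape(-1,1,2),K(c),dist(c))[:,0]
    return np.c_[p,np.ones(len(p))]@rot(c).T
def plane(c,uv,z):
    d=ray(c,uv); return (c["eye"]+d*((z-c["eye"][2])/d[:,2])[:,None])[:,:2]
def proj(c,P):
    M=rot(c); P=np.array(P,float).reshape(-1,3)
    return cv2.projectPoints(P,cv2.Rodrigues(M.T)[0],-M.T@c["eye"],K(c),dist(c))[0][:,0]
def hsv(c): return cv2.cvtColor(c["pixels"],cv2.COLOR_RGB2HSV)
def mask(c,lo,hi,box=None):
    m=cv2.inRange(hsv(c),np.array(lo),np.array(hi))
    if box: k=np.zeros_like(m); k[box[1]:box[3],box[0]:box[2]]=255; m&=k
    return m
def blobs(m,amin=10):
    n,l,s,ce=cv2.connectedComponentsWithStats(m)
    return sorted([(int(s[i,4]),ce[i],l==i) for i in range(1,n) if s[i,4]>=amin],key=lambda t:-t[0])
E
python3 - <<'E'
from h import *
c=ctrl.capture("top"); p=c["pixels"][:,:,::-1]
cv2.imwrite("pics/crop.png",cv2.resize(p[140:290,140:440],None,fx=2.6,fy=2.6,interpolation=cv2.INTER_CUBIC))
H=hsv(c)
for n,(u,v) in dict(violet=(377,216),amber=(405,217),green=(378,241),red=(401,243),bigred=(461,256),tong=(236,233),block=(224,227),plate=(270,193),fin=(285,193),bench=(200,270),clip=(243,194),mat=(175,219)).items(): print(n,H[v,u])
E
```

```text
violet [149  76 151]
amber [ 23 152 178]
green [ 51  98 162]
red [  4 152 178]
bigred [  3 158 176]
tong [ 47 108 149]
block [34 81 47]
plate [ 34  24 183]
fin [30  7 36]
bench [ 20  57 178]
clip [ 14 183 177]
mat [40 22 35]
```

View pics/crop.png

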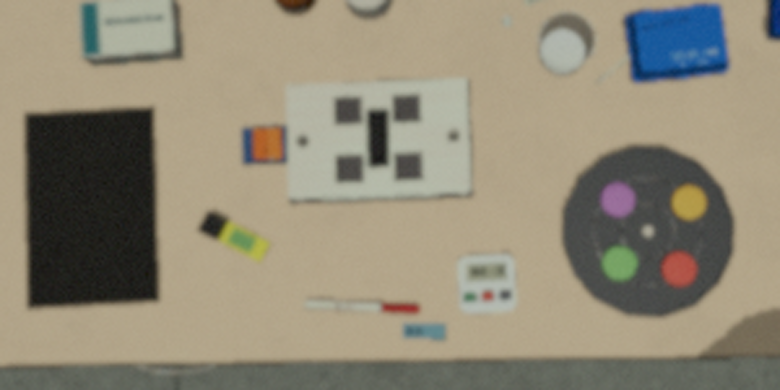

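The close crop confirms the choices. The slide has a black block at crop (213,222), and its nose points to lower right at (265,250). The cover has its fin at (378,138). The clip is at (265,144). Four dishes sit on the platter around its hub at (648,231).

```bash
cat >> h.py <<'E'
COL=dict(dish_0=((0,110,110),(9,255,255)),dish_1=((18,110,110),(30,255,255)),dish_2=((135,50,90),(165,255,255)),dish_3=((42,60,90),(70,255,255)))
def dishes(c,center,rad,z=.046):
    """lid centres within rad of center (world) at lid height z"""
    out={}
    for n,(lo,hi) in COL.items():
        for a,ce,m in blobs(mask(c,lo,hi),8):
            w=plane(c,ce,z)[0]
            if np.hypot(*(w-center))<rad and (n not in out or a>out[n][1]): out[n]=(w,a)
    return out
def rect(c,m,z):
    """minAreaRect of mask in world plane z: centre, (long,short), yaw of the long side"""
    ct=max(cv2.findContours(m,cv2.RETR_EXTERNAL,cv2.CHAIN_APPROX_NONE)[0],key=cv2.contourArea)
    w=plane(c,ct.reshape(-1,2),z)
    (x,y),(a,b),t=cv2.minAreaRect((w*1000).astype(np.float32))
    if a<b: a,b,t=b,a,t+90
    return np.array([x,y])/1000,(a,b),(t+90)%180-90
E
python3 - <<'E'
from h import *
for n in("top","scene"):
    c=ctrl.capture(n)
    px=lambda x,y,z: proj(c,(x,y,z))[0]
    if n=="top": bx=dict(cover=(246,165,326,221),mat=(145,175,205,262),fin=(275,178,295,208),slide=(212,216,248,242),plat=(352,190,428,268))
    else:
        print("proj"); T=T0
        bx={k:None for k in T}
        for k,(ct,r) in T.items():
            u=proj(c,[(ct[0]+i*r,ct[1]+j*r,.02) for i in(-1,1) for j in(-1,1)]); bx[k]=(*np.maximum(u.min(0),0).astype(int),*u.max(0).astype(int)+1)
    big=lambda m: (blobs(cv2.morphologyEx(m,cv2.MORPH_CLOSE,np.ones((7,7))))[0][2]*255).astype(np.uint8)
    cov=rect(c,big(mask(c,(0,0,130),(179,40,255),bx["cover"])),.033); print(n,"cover",cov)
    mt=rect(c,big(mask(c,(0,0,0),(179,255,75),bx["mat"])),.002); print("mat",mt)
    m=mask(c,(0,0,0),(179,255,80),bx["fin"]); b=blobs(m)[0]; print("fin px",b[:2],"z67",plane(c,b[1],.067))
    sl=big(mask(c,(26,95,90),(60,255,255),bx["slide"])); s=rect(c,sl,.004); print("tongue",s)
    b=blobs(mask(c,(0,0,0),(179,255,85),bx["slide"]))[0]; print("block",b[0],plane(c,b[1],.022))
    pl=rect(c,big(mask(c,(0,0,0),(179,255,120),bx["plat"])),.033); print("platter",pl)
    print({k:(v[0].round(4),v[1],np.hypot(*(v[0]-pl[0])).round(4)) for k,v in dishes(c,pl[0],.1).items()})
    if n=="top": T0=dict(cover=(cov[0],.14),mat=(mt[0],.14),fin=(cov[0],.035),slide=(s[0],.06),plat=(pl[0],.11))
E
```

```text
top cover (array([0.55099603, 0.05099759]), (209.2608184814453, 135.79541015625), -88.38000559806824)
mat (array([0.48292908, 0.3818609 ]), (217.926513671875, 143.46128845214844), 2.2804384231567383)
fin px (131, array([285.06870229, 192.3129771 ])) z67 [[0.54975318 0.04820375]]
tongue (array([0.44086768, 0.20639101]), (56.57774353027344, 25.881208419799805), 61.18413162231445)
block 54 [[0.45842876 0.23743135]]
platter (array([ 0.44560608, -0.24839136]), (188.534423828125, 187.33749389648438), -2.1389617919921875)
{'dish_0': (array([ 0.4022, -0.2803]), 150, np.float64(0.0538)), 'dish_1': (array([ 0.4754, -0.2933]), 157, np.float64(0.0539)), 'dish_2': (array([ 0.4792, -0.2154]), 152, np.float64(0.0471)), 'dish_3': (array([ 0.409 , -0.2153]), 166, np.float64(0.0494))}
proj
scene cover (array([0.54187933, 0.04977021]), (202.90467834472656, 139.04490661621094), -88.76707172393799)
mat (array([0.4796665, 0.3791293]), (217.75900268554688, 142.87367248535156), 2.271911144256592)
fin px (91, array([290.14285714, 207.87912088])) z67 [[0.5356131  0.05458403]]
tongue (array([0.43996204, 0.2051451 ]), (53.9834098815918, 25.641559600830078), 64.6654281616211)
block 42 [[0.45015737 0.23977144]]
platter (array([ 0.43859705, -0.24727394]), (201.7088623046875, 187.53306579589844), -49.157405853271484)
{'dish_0': (array([ 0.399 , -0.2835]), 72, np.float64(0.0537)), 'dish_1': (array([ 0.4719, -0.2966]), 58, np.float64(0.0595)), 'dish_2': (array([ 0.4767, -0.2174]), 72, np.float64(0.0484)), 'dish_3': (array([ 0.4061, -0.2177]), 82, np.float64(0.0439))}
```

```bash
cat >> h.py <<'E'
def brief(t=""):
    s=ctrl.state(); print(t,"t%.1f"%s["time"],"p",s["eef_pos"].round(4),"r",s["ee_rot"].round(2),"F",s["ft_force"].round(1),"op%.4f ff%.1f"%(s["opening"],s["finger_force"]),"q7 %.0f"%s["q"][6]); return s
D=lambda y:[180,0,y]
E
python3 - <<'E'
from h import *
for p,y in [((.55,.049,.2),1.4),((.55,.049,.2),181.4),((.4813,.3805,.1),92.28),((.4813,.3805,.1),-87.7),((.459,.237,.1),-30),((.459,.237,.1),150)]:
    q=ctrl.inverse_kinematics(p,D(y)); print(p,y,None if q is None else np.round(q))
ctrl.goto((.55,.049,.16),D(1.4)); brief()
ctrl.movel((.55,.049,.038),rate=.12,stop_force=8); brief("down")
ctrl.set_gripper(0,squeeze=90); brief("grip")
E
```

```text
(0.55, 0.049, 0.2) 1.4 [  -6.   25.   -7.  116.    4.   39. -104.]
(0.55, 0.049, 0.2) 181.4 [ 22.  32. -47. 114.  31.  48.  48.]
(0.4813, 0.3805, 0.1) 92.28 [-27.  38. -25. 112.  27.  36. -67.]
(0.4813, 0.3805, 0.1) -87.7 [ -6.  52. -63. 110.  57.  57.  86.]
(0.459, 0.237, 0.1) -30 [ -38.   32.    7.  126.   -9.   23. -144.]
(0.459, 0.237, 0.1) 150 [-10.  35. -35. 124.  39.  32. -13.]
 t3.1 p [0.5502 0.0482 0.16  ] r [ 1.7998e+02 -1.0000e-02  1.3300e+00] F [ 0.7 -0.2  0.7] op0.0855 ff0.0 q7 -101
down t4.3 p [0.5504 0.049  0.0386] r [-1.7999e+02 -6.0000e-02  1.3900e+00] F [-0.  -0.9 -0.5] op0.0852 ff0.0 q7 -102
grip t5.0 p [0.5501 0.049  0.0383] r [-1.80e+02 -2.00e-02  1.39e+00] F [-1.  -0.4  5.3] op0.0127 ff87.7 q7 -102
```

```bash
python3 - <<'E'
from h import *
print(ctrl.movel((.5501,.049,.115),rate=.06)); brief("lifted")
c=ctrl.capture("top"); cv2.imwrite("pics/lift.png",cv2.resize(c["pixels"][130:290,120:440,::-1],None,fx=2.4,fy=2.4))
ctrl.movel((.515,.21,.115),D(47),rate=.15); brief("mid")
ctrl.movel((.4813,.3805,.115),D(92.28),rate=.15); brief("over mat")
E
```

```text
False
lifted t6.4 p [0.5499 0.049  0.1146] r [1.7999e+02 4.0000e-02 1.4000e+00] F [ 0.1 -0.7 -3.8] op0.0124 ff87.6 q7 -102
mid t7.7 p [0.5152 0.2088 0.1149] r [1.7997e+02 4.0000e-02 4.6880e+01] F [ 1.1 -0.6 -4.1] op0.0124 ff93.5 q7 -85
over mat t9.0 p [0.4816 0.3794 0.1149] r [-1.800e+02  6.000e-02  9.218e+01] F [ 0.3  0.1 -3.8] op0.0128 ff91.7 q7 -65
```

View pics/lift.png

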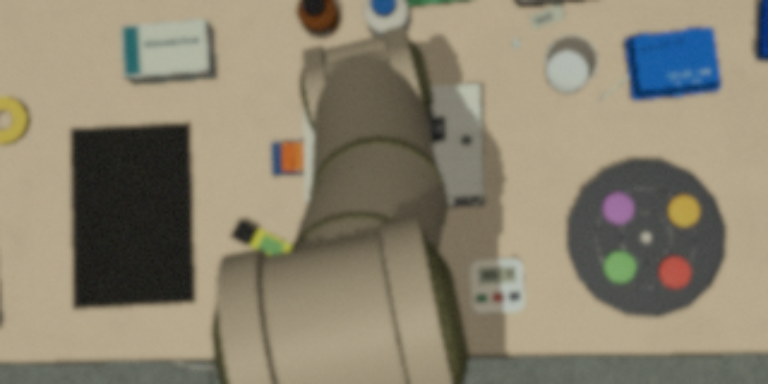

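The arm hides most of the carrier in this view. The raised cover shows at (460,145), and the wrist reads about 3.8 N, so the cover is held. Lowering it onto the mat.

```bash
python3 - <<'E'
from h import *
ctrl.movel((.4813,.3805,.022),rate=.1)
print(ctrl.movel((.4813,.3805,.0105),rate=.02,stop_force=4)); brief("on mat")
ctrl.set_gripper(.04); s=brief("released"); np.save("park.npy",np.r_[s["eef_pos"],s["ee_rot"]])
ctrl.movel((.4813,.3805,.12),rate=.2)
ctrl.goto((.55,-.12,.30),D(1.4)); brief("away")
for n in("top","scene"):
    c=ctrl.capture(n); cv2.imwrite(f"pics/after_{n}.png",cv2.resize(c["pixels"][130:290,120:440,::-1],None,fx=2.4,fy=2.4))
    np.save(f"{n}.npy",c,allow_pickle=True)
E
```

```text
True
on mat t10.6 p [0.4815 0.3805 0.0134] r [179.97   0.    92.28] F [-0.8 -0.7  6.2] op0.0124 ff93.3 q7 -71
released t10.9 p [0.481  0.3799 0.0125] r [-1.7994e+02  6.0000e-02  9.2260e+01] F [ 0.3 -0.5 -0.2] op0.0400 ff0.0 q7 -71
away t13.6 p [ 0.5502 -0.1186  0.2995] r [-1.7996e+02  4.0000e-02  1.5500e+00] F [-0.2  0.6 -0.1] op0.0402 ff0.0 q7 -85
```

View pics/after_top.png

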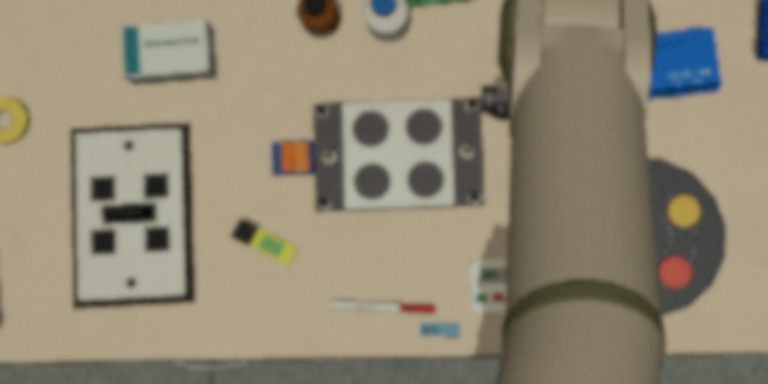

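The cover lies flat inside the mat outline (crop 74–188, 128–305). All four bays are visible, at crop (370,128), (424,126), (372,181) and (425,180), and the slide is untouched.

```bash
python3 - <<'E'
from h import *
import json
for n in("top","scene"):
    c=np.load(f"{n}.npy",allow_pickle=True).item()
    u=proj(c,[(.55+i*.056,.05+j*.056,.012) for i in(-1,1) for j in(-1,1)]); bx=(*u.min(0).astype(int),*u.max(0).astype(int)+1)
    P=[]
    for a,ce,m in blobs(mask(c,(0,0,0),(179,255,125),bx),30):
        w=plane(c,ce,.0115)[0]; print(n,a,w.round(4)); 
        if a>80 and abs(abs(w[0]-.55)-.033)<.02: P.append(w)
    P=np.array(P)
    if len(P)==4:
        m=P.mean(0); q=P-m; z=(q[:,0]+1j*q[:,1]); loc=np.sign(q[:,0])*33+1j*np.sign(q[:,1])*33
        print("centre",m.round(4),"yaw",np.degrees(np.angle((z*loc.conj()).sum())).round(2),"spacing mm",(abs(z).mean()*1000/46.67*66).round(1))
ctrl.goto((.55,.05,.25),D(1.4)); 
for n in("top","scene"):
    c=ctrl.capture(n); print(n,{k:(v[0].round(4),v[1]) for k,v in dishes(c,(.442,-.25),.1).items()})
E
```

```text
top 171 [0.5851 0.0844]
top 167 [0.5868 0.0185]
top 167 [0.5208 0.0171]
top 163 [0.5195 0.0832]
centre [0.5531 0.0508] yaw 1.19 spacing mm 65.9
scene 109 [0.5382 0.1281]
scene 88 [ 0.5681 -0.0334]
scene 88 [0.5175 0.0802]
scene 86 [0.5184 0.0145]
scene 81 [0.5848 0.0155]
scene 81 [0.5838 0.0817]
top {'dish_0': (array([ 0.4021, -0.2803]), 151), 'dish_1': (array([ 0.4753, -0.2934]), 158), 'dish_2': (array([ 0.4793, -0.2152]), 150), 'dish_3': (array([ 0.409 , -0.2152]), 165)}
scene {'dish_0': (array([ 0.4033, -0.2783]), 43), 'dish_1': (array([ 0.4718, -0.2962]), 60), 'dish_2': (array([ 0.4765, -0.2177]), 73), 'dish_3': (array([ 0.4061, -0.2177]), 82)}
```

```bash
cat >> h.py <<'E'
CAR=np.array([.552,.0495]); YAW=1.2; BIAS=np.array([-.0012,-.0015]); HUB=np.array([.441,-.2525])
def car(x,y):
    a=np.radians(YAW); return CAR+np.array([[np.cos(a),-np.sin(a)],[np.sin(a),np.cos(a)]])@np.array([x,y])
BAY=[car(x,y) for x,y in((-.033,-.033),(-.033,.033),(.033,-.033),(.033,.033))]
def find(n):
    c=ctrl.capture("top"); d=dishes(c,HUB,.2); return d[n][0]+BIAS
def pick(n,zpick=.034,sq=35):
    p=find(n); r=p-HUB; f=np.degrees(np.arctan2(r[1],r[0])); print(n,p.round(4),"r",np.hypot(*r).round(4))
    q0=ctrl.state()["q"]; best=None
    for k in(-1,0,1,2):
        y=f-90+180*k
        if not -180<=y<=360: continue
        q=ctrl.inverse_kinematics((*p,zpick),D(y)); 
        if q is not None and abs(q[6])<135:
            s=np.abs(q-q0).max()
            if best is None or s<best[0]: best=(s,y)
    y=best[1]; ctrl.set_gripper(.056)
    ctrl.goto((*p,.12),D(y))
    if ctrl.movel((*p,zpick),rate=.1,stop_force=6): print("TOUCH")
    ctrl.set_gripper(0,squeeze=sq); brief("grip")
    ctrl.movel((*p,.13),rate=.12); s=brief("up"); return y,s["opening"]>.03
def place(b,y,z=.0125):
    B=BAY[b]
    ctrl.movel((*B,.13),D(y),rate=.2); s=brief("over bay")
    if s["opening"]<.03: return False
    ctrl.movel((*B,.03),rate=.12)
    print("stop",ctrl.movel((*B,z),rate=.025,stop_force=3)); brief("down")
    ctrl.set_gripper(.05); ctrl.movel((*B,.13),rate=.2); return True
def show(name,box=(120,130,440,290),cam="top"):
    c=ctrl.capture(cam); a,b,d,e=box; cv2.imwrite(f"pics/{name}.png",cv2.resize(c["pixels"][b:e,a:d,::-1],None,fx=2.4,fy=2.4)); return c
E
python3 - <<'E'
from h import *
y,ok=pick("dish_2"); print(y,ok)
if ok: print(place(3,y))
E
```

```text
dish_2 [ 0.4781 -0.2167] r 0.0515
grip t17.3 p [ 0.4785 -0.2169  0.0349] r [-1.7996e+02 -8.0000e-02 -4.5980e+01] F [-0.8  0.   4.7] op0.0360 ff34.4 q7 -114
up t18.3 p [ 0.4778 -0.2165  0.1296] r [ 1.7998e+02  3.0000e-02 -4.5970e+01] F [ 0.1 -0.1 -0.2] op0.0362 ff35.0 q7 -114
314.0254179689387 True
over bay t20.0 p [0.584  0.0819 0.13  ] r [ 1.7997e+02 -1.0000e-02 -4.6060e+01] F [-0.4  0.2 -1. ] op0.0363 ff35.0 q7 -143
stop True
down t21.7 p [0.5841 0.0832 0.0129] r [ 1.7997e+02  2.0000e-02 -4.5980e+01] F [-1.1 -0.7  5.6] op0.0363 ff35.6 q7 -141
True
```

```bash
cat >> h.py <<'E'
def check():
    for n in("top","scene"):
        c=ctrl.capture(n); d=dishes(c,CAR,.1,.024); b=BIAS if n=="top" else -BIAS
        for k,v in d.items():
            e=[np.hypot(*(v[0]+b-B)) for B in BAY]; i=int(np.argmin(e)); print(n,k,"bay",i,"offset mm",((v[0]+b-BAY[i])*1e3).round(1),"area",v[1])
E
python3 - <<'E'
from h import *
ctrl.goto((.5,.1,.3),D(60))
y,ok=pick("dish_3"); print(y,ok)
check()
if ok: print(place(1,y))
ctrl.goto((.45,-.1,.3),D(0))
show("two"); check()
E
```

```text
dish_3 [ 0.4081 -0.2164] r 0.0489
grip t27.0 p [ 0.4083 -0.2166  0.0348] r [ 1.7993e+02 -3.0000e-02  4.2370e+01] F [-0.8  0.2  6.6] op0.0364 ff34.2 q7 -46
up t28.0 p [ 0.4078 -0.2164  0.1296] r [-1.7997e+02  2.0000e-02  4.2370e+01] F [ 0.  -0.4 -0.9] op0.0364 ff35.0 q7 -42
42.37743799029698 True
top dish_2 bay 3 offset mm [-0.7 -0.1] area 121
scene dish_2 bay 3 offset mm [-3.   2.8] area 64
over bay t29.8 p [0.518  0.0806 0.13  ] r [1.7999e+02 4.0000e-02 4.2300e+01] F [-0.4  0.3 -0.1] op0.0361 ff35.0 q7 -73
stop True
down t31.5 p [0.5181 0.0818 0.0129] r [-1.7999e+02  3.0000e-02  4.2380e+01] F [-0.4 -0.4  6.2] op0.0364 ff35.6 q7 -77
True
top dish_2 bay 3 offset mm [-0.9 -0.4] area 122
top dish_3 bay 1 offset mm [-0.9 -1.2] area 140
scene dish_2 bay 3 offset mm [-3.3  2.4] area 63
scene dish_3 bay 1 offset mm [-2.8  0.6] area 83
```

View pics/two.png

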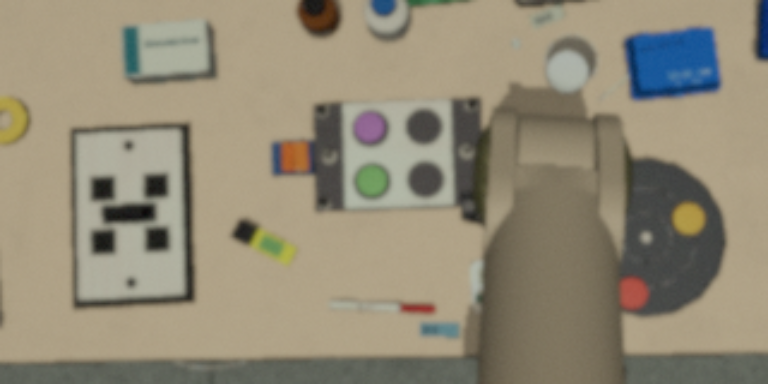

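The violet dish (370,127) and the green one (372,180) sit centred in their bays. On the platter, red was knocked to (633,294) and amber turned slightly to (688,218). I'll check whether the platter is drifting before the next pick.

```bash
python3 - <<'E'
from h import *
ctrl.goto((.5,.1,.3),D(30))
for i in range(3):
    c=ctrl.capture("top"); print({k:(v[0].round(4),v[1],np.hypot(*(v[0]+BIAS-HUB)).round(4)) for k,v in dishes(c,HUB,.2).items()},ctrl.state()["time"]); ctrl.pause(.4)
E
```

```text
{'dish_0': (array([ 0.378, -0.228]), 152, np.float64(0.0682)), 'dish_1': (array([ 0.4658, -0.2988]), 156, np.float64(0.0534))} 34.5417
{'dish_0': (array([ 0.378, -0.228]), 152, np.float64(0.0682)), 'dish_1': (array([ 0.4659, -0.2987]), 155, np.float64(0.0533))} 34.9917
{'dish_0': (array([ 0.378, -0.228]), 152, np.float64(0.0682)), 'dish_1': (array([ 0.4659, -0.2987]), 153, np.float64(0.0533))} 35.4417
```

```bash
python3 - <<'E'
from h import *
y,ok=pick("dish_1"); print(y,ok)
if ok: print(place(2,y))
ctrl.goto((.5,.1,.3),D(30))
y,ok=pick("dish_0",zpick=.036); print(y,ok); check()
if ok: print(place(0,y,.0145))
E
```

```text
dish_1 [ 0.4647 -0.3003] r 0.0533
grip t39.1 p [ 0.4651 -0.3005  0.0349] r [ 1.7994e+02 -4.0000e-02  2.6390e+01] F [-0.3  0.   6. ] op0.0360 ff34.4 q7 -42
up t40.0 p [ 0.4644 -0.3001  0.1295] r [-1.7996e+02  3.0000e-02  2.6400e+01] F [-0.3  0.8  0.1] op0.0360 ff35.0 q7 -41
26.39462790926615 True
over bay t41.9 p [0.5854 0.016  0.13  ] r [1.7998e+02 3.0000e-02 2.6310e+01] F [-0.3 -0.1  0.8] op0.0362 ff35.0 q7 -72
stop True
down t43.5 p [0.5854 0.0172 0.013 ] r [-1.7999e+02  4.0000e-02  2.6400e+01] F [0.1 0.1 7.6] op0.0366 ff35.6 q7 -72
True
dish_0 [ 0.3767 -0.2295] r 0.0683
grip t48.4 p [ 0.377  -0.2297  0.0368] r [1.7992e+02 1.0000e-02 7.0280e+01] F [-0.9  0.3  7.6] op0.0359 ff34.2 q7 0
up t49.4 p [ 0.3765 -0.2294  0.1297] r [-179.98   -0.     70.29] F [ 0.4 -0.2  0. ] op0.0359 ff35.0 q7 1
70.28779054722793 True
top dish_1 bay 2 offset mm [-1.5 -0.6] area 128
top dish_2 bay 3 offset mm [-0.5 -0.2] area 120
top dish_3 bay 1 offset mm [-0.9 -1.2] area 140
scene dish_1 bay 2 offset mm [-1.9  1.6] area 55
scene dish_2 bay 3 offset mm [-3.2  2.6] area 64
scene dish_3 bay 1 offset mm [-2.2  0.7] area 82
over bay t51.0 p [0.5191 0.0147 0.13  ] r [-1.7998e+02  4.0000e-02  7.0210e+01] F [-0.9 -0.  -0.6] op0.0364 ff35.0 q7 -26
stop True
down t52.6 p [0.5196 0.0159 0.0149] r [-1.7998e+02  1.0000e-02  7.0290e+01] F [-0.4 -0.4  6.5] op0.0360 ff35.6 q7 -26
True
```

```bash
python3 - <<'E'
from h import *
ctrl.goto((.4813,.3805,.15),D(92.28)); check(); show("four")
E
```

```text
top dish_0 bay 0 offset mm [-0.5 -1. ] area 128
top dish_1 bay 2 offset mm [-1.6 -0.6] area 128
top dish_2 bay 3 offset mm [-0.7 -0.5] area 121
top dish_3 bay 1 offset mm [-1.  -1.3] area 138
scene dish_0 bay 0 offset mm [-2.1  1. ] area 73
scene dish_1 bay 2 offset mm [-2.3  1.4] area 57
scene dish_2 bay 3 offset mm [-3.2  2.6] area 64
scene dish_3 bay 1 offset mm [-2.7  1. ] area 84
```

View pics/four.png

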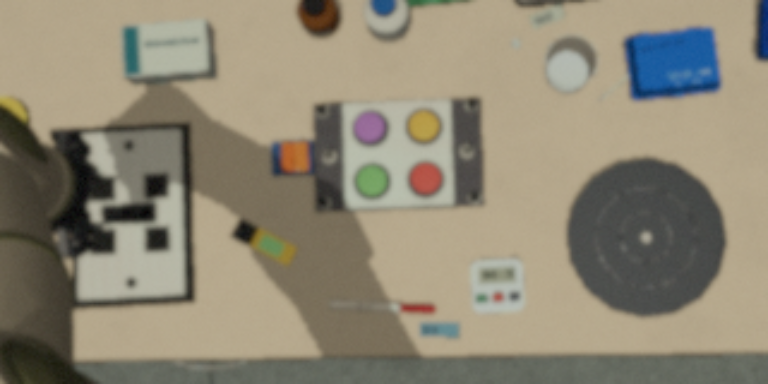

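All four dishes are in their bays at (370,127), (424,125), (372,180) and (425,178), the platter is empty, and the cover hasn't moved. Now returning the cover.

```bash
python3 - <<'E'
from h import *
ctrl.set_gripper(.06)
print(ctrl.movel((.4813,.3805,.0135),rate=.1,stop_force=8))
ctrl.set_gripper(0,squeeze=90); brief("grip")
ctrl.movel((.4813,.3805,.125),rate=.1); brief("up")
ctrl.movel((.515,.21,.125),D(47),rate=.15); brief("mid")
ctrl.movel((.5501,.049,.125),D(1.39),rate=.15)
ctrl.pause(.3); brief("over")
ctrl.movel((.5501,.049,.078),rate=.06); brief("above pins")
print(ctrl.movel((.5501,.049,.0385),rate=.025,stop_force=8)); brief("down")
E
```

```text
False
grip t57.4 p [0.4815 0.3805 0.014 ] r [ 1.7998e+02 -1.0000e-02  9.2270e+01] F [-1.2 -0.8  5.1] op0.0124 ff88.6 q7 -43
up t58.7 p [0.481  0.3802 0.1243] r [-1.7995e+02  4.0000e-02  9.2280e+01] F [-0.2 -0.3 -4. ] op0.0124 ff87.7 q7 -42
mid t60.0 p [0.5148 0.2112 0.1249] r [-1.7997e+02 -2.0000e-02  4.7130e+01] F [ 0.   0.6 -4. ] op0.0121 ff87.7 q7 -60
over t61.5 p [0.55   0.0494 0.125 ] r [-179.99    0.      1.44] F [-0.4  0.2 -3.8] op0.0124 ff87.7 q7 -76
above pins t62.5 p [0.5503 0.0489 0.0782] r [ 1.80e+02 -2.00e-02  1.38e+00] F [-0.4 -0.8 -3. ] op0.0123 ff87.7 q7 -74
True
down t64.0 p [0.5501 0.049  0.0389] r [-1.7999e+02  1.0000e-02  1.3800e+00] F [-0.3 -0.1  6.4] op0.0121 ff89.2 q7 -72
```

```bash
python3 - <<'E'
from h import *
ctrl.set_gripper(.04); ctrl.movel((.5501,.049,.09),rate=.15)
ctrl.set_gripper(0,squeeze=20); print(ctrl.movel((.5501,.049,.062),rate=.02,stop_force=8)); brief("press")
ctrl.movel((.5501,.049,.15),rate=.15); ctrl.set_gripper(.07)
ctrl.goto((.5,-.15,.3),D(1.4)); c=show("cover"); 
np.save("top.npy",c,allow_pickle=True); np.save("scene.npy",ctrl.capture("scene"),allow_pickle=True); brief()
for n in("top","scene"):
    c=np.load(f"{n}.npy",allow_pickle=True).item()
    u=proj(c,[(.45+i*.07,.22+j*.06,.005) for i in(-1,1) for j in(-1,1)]); bx=(*u.min(0).astype(int),*u.max(0).astype(int)+1)
    m=cv2.morphologyEx(mask(c,(26,95,90),(60,255,255),bx),cv2.MORPH_CLOSE,np.ones((5,5)))
    t=rect(c,m,.004); b=blobs(mask(c,(0,0,0),(179,255,85),bx))[0]; print(n,"tongue",t,"block",plane(c,b[1],.018),b[0])
    b=blobs(mask(c,(3,150,120),(18,255,255),tuple(int(v) for v in (*proj(c,[(.55+i*.04,.17+j*.04,.02) for i in(-1,1) for j in(-1,1)]).min(0),*proj(c,[(.55+i*.04,.17+j*.04,.02) for i in(-1,1) for j in(-1,1)]).max(0)))))[0]
    print("jaw",plane(c,b[1],.021),b[0])
E
```

```text
True
press t66.4 p [0.5501 0.049  0.0671] r [-1.7999e+02  1.4000e-01  1.3900e+00] F [-2.  -0.   9.2] op0.0000 ff4.5 q7 -73
 t68.8 p [ 0.5003 -0.1481  0.2988] r [-1.7997e+02  1.2000e-01  1.5600e+00] F [-0.6  0.1 -0.2] op0.0701 ff0.0 q7 -65
top tongue (array([0.44065253, 0.20646445]), (56.25041198730469, 24.989826202392578), 62.89411163330078) block [[0.45864787 0.23843974]] 53
jaw [[0.55032333 0.17724787]] 106
scene tongue (array([0.43989587, 0.20522421]), (54.340641021728516, 26.18752670288086), 66.30984497070312) block [[0.41723343 0.31566224]] 87
jaw [[0.54813539 0.17473064]] 57
```

View pics/cover.png

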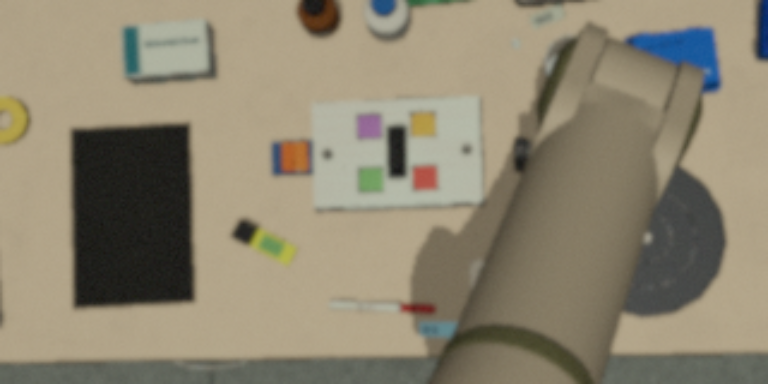

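The cover is level and home: the fin top was touched at 67.1 mm (nominal 67), and all four lids show through its windows at (369,126), (423,124), (370,179) and (425,177). The slide is still at (245,232)–(285,250). Picking it up next.

```bash
python3 - <<'E'
from h import *
p=(.458,.2383); y=62
ctrl.set_gripper(.05)
ctrl.goto((*p,.12),D(y))
print(ctrl.movel((*p,.004),rate=.08,stop_force=6)); brief("low")
ctrl.set_gripper(0,squeeze=80); s=brief("grip"); np.save("zg.npy",s["eef_pos"])
ctrl.movel((*p,.09),rate=.1); brief("up")
ctrl.movel((.5474,.2835,.09),D(91.2),rate=.12); brief("at clip")
show("slide")
E
```

```text
False
low t72.4 p [0.4582 0.2384 0.0044] r [ 1.7998e+02 -4.0000e-02  6.2000e+01] F [ 0.1 -1.  -0.5] op0.0497 ff0.0 q7 -49
grip t72.7 p [0.4582 0.2385 0.0047] r [ 1.7998e+02 -5.0000e-02  6.2000e+01] F [-0.8  0.5  7.9] op0.0245 ff78.8 q7 -49
up t73.7 p [0.4577 0.2382 0.0896] r [-1.7998e+02  3.0000e-02  6.2010e+01] F [-0.  -0.4 -1.3] op0.0242 ff78.4 q7 -51
at clip t74.7 p [0.5467 0.283  0.0896] r [-1.7994e+02  4.0000e-02  9.1140e+01] F [-0.3 -1.5  0.2] op0.0243 ff78.4 q7 -31
```

View pics/slide.png

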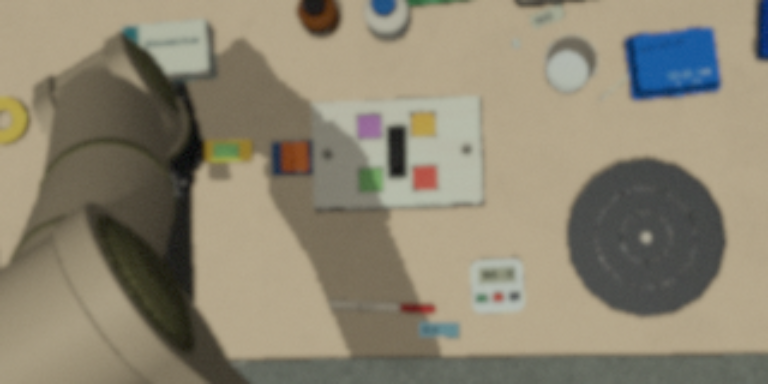

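The yellow tongue is held level and pointing at the clip: nose at about (251,150), blue shelf edge at (271,157). I'll check these two by ray casting, then lower to shelf height.

```bash
python3 - <<'E'
from h import *
c=ctrl.capture("top")
m=mask(c,(22,95,80),(60,255,255),(200,182,228,202)); b=blobs(m)[0]; w=plane(c,np.argwhere(b[2])[:,::-1],.0895)+BIAS
print("tongue z89: y min",np.percentile(w[:,1],[1,5]),"x mid",w[:,0].mean())
m=mask(c,(100,90,60),(125,255,255),(228,182,242,206)); b=blobs(m,4)[0]; w=plane(c,np.argwhere(b[2])[:,::-1],.014)+BIAS; print("shelf y max",np.percentile(w[:,1],[95,99]),"x mid",w[:,0].mean(),"x rng",w[:,0].min(),w[:,0].max())
ctrl.movel((.5474,.2835,.019),rate=.08); ctrl.pause(.2); brief("low")
E
```

```text
tongue z89: y min [0.21727297 0.22010266] x mid 0.5479275516147919
shelf y max [0.20184269 0.20185513] x mid 0.5475319730783592 x rng 0.5318512101774725 0.5618111283455541
low t76.0 p [0.5477 0.2836 0.0196] r [ 1.7995e+02 -3.0000e-02  9.1200e+01] F [ 0.  -0.5 -0.3] op0.0241 ff78.4 q7 -31
```

```bash
python3 - <<'E'
from h import *
print(ctrl.movel((.5479,.2560,.019),rate=.05,stop_force=4)); ctrl.pause(.2); brief("before lip")
print(ctrl.movel((.5479,.2560,.0165),rate=.01,stop_force=2)); s=brief("shelf"); z=float(min(s["eef_pos"][2]+.0002,.019)); print(z)
print(ctrl.movel((.5479,.2560,z),rate=.01))
print(ctrl.movel((.5486,.2165,z),rate=.03,stop_force=20)); brief("pushed"); ctrl.pause(.3); brief("hold")
E
```

```text
False
before lip t76.9 p [0.5478 0.2564 0.019 ] r [-1.800e+02 -1.000e-02  9.123e+01] F [-0.4  0.7  0.2] op0.0239 ff78.4 q7 -30
True
shelf t77.2 p [0.5479 0.2565 0.0182] r [ 1.7999e+02 -2.0000e-02  9.1230e+01] F [-0.5 -0.   5.6] op0.0240 ff79.1 q7 -30
0.01840085200444715
False
True
pushed t78.5 p [0.5488 0.2251 0.0188] r [179.91  -0.36  91.39] F [1.  1.2 2. ] op0.0243 ff78.7 q7 -27
hold t78.8 p [0.5488 0.2251 0.0187] r [179.92  -0.33  91.39] F [-0.6 -1.3  2.9] op0.0241 ff78.7 q7 -27
```

```bash
python3 - <<'E'
from h import *
for yt,f in((.2225,30),(.2165,30)):
    r=ctrl.movel((.5487,yt,.0186),rate=.02,stop_force=f); brief(str(r))
    if r: break
ctrl.pause(.2); brief("hold")
E
```

```text
False t79.1 p [0.5488 0.2249 0.0189] r [179.82  -0.54  91.53] F [-1.7  6.9  3.9] op0.0245 ff79.0 q7 -27
False t79.6 p [0.5486 0.2247 0.0194] r [179.71  -0.9   91.77] F [-4.1 21.2  4.4] op0.0243 ff79.3 q7 -27
hold t79.8 p [0.5487 0.2247 0.0194] r [179.71  -0.89  91.77] F [-3.4 21.4  5.4] op0.0242 ff79.3 q7 -27
```

```bash
python3 - <<'E'
from h import *
ctrl.movel((.5487,.2250,.0186),rate=.02); brief("relaxed")
ctrl.set_gripper(.045,squeeze=20); brief("open")
ctrl.movel((.5487,.2250,.13),rate=.12)
ctrl.goto((.42,.30,.32),D(60)); 
for n in("top","scene"):
    c=ctrl.capture(n); u=proj(c,(.55,.18,.02))[0].astype(int); k=c["pixels"][u[1]-35:u[1]+35,u[0]-45:u[0]+45,::-1]
    cv2.imwrite(f"pics/clip_{n}.png",cv2.resize(k,None,fx=5,fy=5,interpolation=cv2.INTER_CUBIC)); print(n,u)
    m=mask(c,(19,110,80),(60,255,255),tuple(int(v) for v in (u[0]-35,u[1]-20,u[0]+12,u[1]+25))); b=blobs(m)
    if b: w=plane(c,np.argwhere(b[0][2])[:,::-1],.018); print(n,"visible tongue y",w[:,1].min()-.0015*(n=="top"),w[:,1].max(),"x",w[:,0].mean())
a=cv2.imread("pics/clip_top.png");b=cv2.imread("pics/clip_scene.png");cv2.imwrite("pics/clip.png",cv2.resize(np.hstack([a,b]),None,fx=.88,fy=.88))
E
```

```text
relaxed t80.3 p [0.5487 0.225  0.0187] r [179.88  -0.38  91.43] F [-1.1  2.5  5.5] op0.0242 ff79.1 q7 -27
open t80.7 p [0.5486 0.2245 0.0184] r [179.91  -0.35  91.39] F [ 0.7  0.3 -0. ] op0.0452 ff0.0 q7 -27
top [241 194]
top visible tongue y 0.1922097914232228 0.2145409601271156 x 0.5507284508043883
scene [257 228]
scene visible tongue y 0.1897439322250363 0.21954237538517019 x 0.5460390151757676
```

View pics/clip.png

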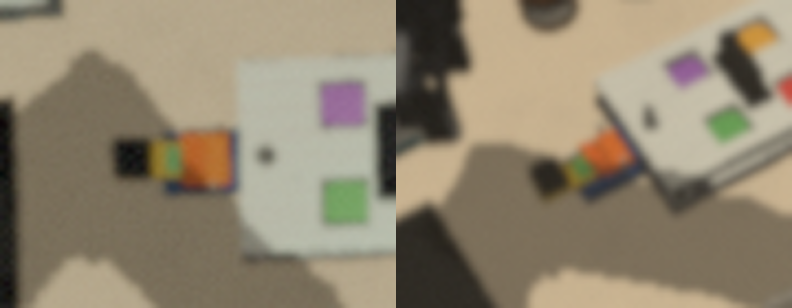

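The slide is under the jaw: black block at (132,158), visible tongue 150–181, orange lip from 181. That is about 20.6 mm of tongue in view, against about 20.4 expected at full depth. I'll confirm with a push on the rear of the block with closed fingers.

```bash
python3 - <<'E'
from h import *
ctrl.set_gripper(0,squeeze=20)
ctrl.goto((.5478,.278,.12),D(91.2)); ctrl.movel((.5478,.278,.024),rate=.12); ctrl.pause(.2); brief("behind")
print(ctrl.movel((.5485,.236,.024),rate=.02,stop_force=2.5)); s=brief("contact"); y0=s["eef_pos"][1]
for d in(.002,.004,.006,.009,.012):
    r=ctrl.movel((.5485,float(y0-d),.024),rate=.02,stop_force=22); s=brief(f"{d} {r}")
    if r or abs(s["ft_force"][1])>18: break
ctrl.movel((.5478,.278,.024),rate=.08); ctrl.movel((.5478,.278,.12),rate=.12); ctrl.goto((.42,.30,.32),D(60))
c=ctrl.capture("top"); u=proj(c,(.55,.18,.02))[0].astype(int); cv2.imwrite("pics/clip2.png",cv2.resize(c["pixels"][u[1]-35:u[1]+35,u[0]-45:u[0]+45,::-1],None,fx=6,fy=6,interpolation=cv2.INTER_CUBIC))
E
```

```text
behind t85.4 p [0.5482 0.2782 0.0248] r [ 1.7994e+02 -4.0000e-02  9.1200e+01] F [-0.3 -0.   0.4] op0.0003 ff0.0 q7 -24
True
contact t86.8 p [0.5483 0.247  0.0239] r [-1.80e+02 -4.00e-02  9.12e+01] F [-0.2  1.6  1.4] op0.0001 ff0.7 q7 -22
0.002 False t87.1 p [0.5485 0.2468 0.0241] r [-1.7998e+02 -1.0000e-01  9.1280e+01] F [-1.1  6.   0.1] op0.0001 ff2.9 q7 -22
0.004 False t87.3 p [0.5486 0.2467 0.0243] r [179.97  -0.22  91.36] F [-1.2 10.2  1.1] op-0.0001 ff5.2 q7 -21
0.006 False t87.6 p [0.5487 0.2465 0.0246] r [179.92  -0.33  91.44] F [-2.  15.5  1.6] op0.0002 ff7.6 q7 -21
0.009 False t87.9 p [0.549  0.2464 0.025 ] r [179.83  -0.51  91.55] F [-2.4 21.4  4.2] op0.0000 ff11.1 q7 -21
```

View pics/clip2.png

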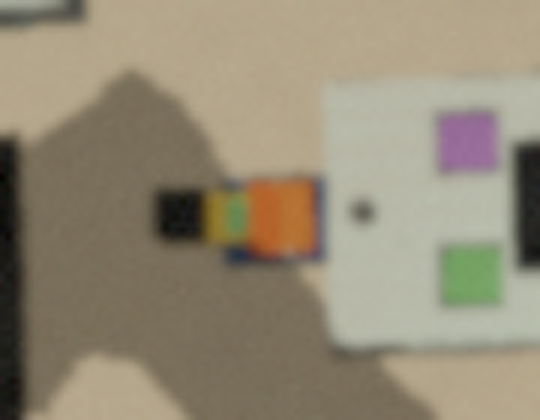

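The slide did not move under a 21 N push (pushing in takes 12 N at most), and the picture shows about 21 mm of tongue in view at (205–248), so it is at the back wall. The cover is still in place. Handing in.

```bash
python3 - <<'E'
from h import *
ctrl.set_gripper(.08); brief(); print(ctrl.finish_job())
E
```

```text
t91.2 p [0.42   0.3    0.3201] r [ 1.800e+02 -1.000e-02  6.001e+01] F [-0.2 -0.2 -0.6] op0.0800 ff0.0 q7 -64
the job is handed in; nothing more can be done
None
```

The job is handed in at 91 s: all four dishes are in bays, the cover is back fully home on both pins, the slide is pushed to the stop in the clip, and the gripper is open and touching nothing.

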